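# Pack a meter chamber and close it with the telescopic lid lifter

### The job

Make up the meter chamber kit: get all the brass valves into the black chamber, those lying on the hand tray by holding the tray low over the chamber and tipping it, the ones on the bench by hand, and set the empty tray down flat on the bench. After the tray has been tipped, draw out the T handle of the lid lifter hanging in its stand until its lock button clicks out, lift the cover off its pad by its loop with the lifter, kept level, and set it properly seated on the loaded chamber. The cover's coating is still tacky, so never touch it with the gripper; at the end hang the lifter, still locked out, back in its stand, and leave the spray can and the tape roll where they are.

Things in the scene. Friction and masses are not known exactly. Their poses are not given: they have to be found in the camera images.
- chamber: round black plastic meter chamber, an open pot fixed to the bench, outside diameter 184 mm, inside 164 mm, 100 mm high, inner floor 6 mm above the bench. Origin at the centre of its underside, z up.
- chamber_rim (a point): centre of the chamber's mouth, at rim height (100 mm above the bench).
- cover: round black cover, 0.4 kg, 190 mm across: a 10 mm disc with a 6 mm deep, 140 mm wide plug below that drops loosely into the chamber's mouth. Origin at the centre of the plug's underside, z up (16 mm above the bench on its pad, 94 mm when seated on the chamber). Top face 16 mm above the origin. A steel loop handle stands in its middle, in the cover's y-z plane.
- cover_loop (a point): middle of the loop handle's level bar, on its axis, 54 mm above the cover's origin. The bar is 8 mm thick, along the cover's y, on two uprights with 56 mm clear between them; 34 mm clear between bar and top face.
- pad: slatted wooden pad, 200 x 200 x 16 mm, fixed to the bench, on which the cover lies at the start. Origin at the centre of its underside.
- stand: grey steel stand fixed to the bench, 105 mm high, in which the lid lifter hangs. Two level forks (slots 34 mm wide between 68 mm prongs) are open toward the stand's -x and closed by a column on its +x side; lower fork's top 85 mm, upper fork's underside 99 mm above the bench. The lifter's flange lies between them. Origin on the bench under the lifter's axis.
- lifter: steel telescopic lid lifter, 0.33 kg: jaw and 28 mm square sleeve (50 to 116 mm above the origin) with a 60 x 60 mm flange, 60 to 66 mm above it, that rests on the stand's lower fork. Origin at the middle of the jaw's underside, on the axis, z up; 25 mm above the bench when hung, axes about those of the stand. It leaves the stand by sliding level 70 mm toward the stand's -x.
- lifter_jaw (a point): middle of the upper face of the jaw's foot, on the axis, 5 mm above the lifter's origin; here the loop's bar should lie. The jaw is a C open toward the lifter's +x: foot 40 (x) x 32 (y) x 5 mm, lip at its +x end up to 12 mm above the origin, spine at -x (inner face x = -14 mm), top of the throat 50 mm above the origin.
- lifter_grip (a point): middle of the lifter's grey T handle: a bar 84 mm long along the lifter's y, 18 mm thick in x, 22 mm high. It is 141 mm above the lifter's origin with the rod pushed in, and rises with the rod.
- lifter_rod (a joint): how far the lifter's rod with the T handle is drawn out of the sleeve, m: 0 pushed in to 0.048 at the stop. It slides stiffly (about 6 N plus 20 N per m/s) and stays where it is left. The lock button clicks out once it passes 0.045 or so, and then holds it from going back.
- lifter_pin (a joint): lock button on the rod's +x face, m: about 0 pressed in, inside the sleeve; 0.005 sprung out, just above the sleeve's top edge.
- tray: aluminium hand tray, 0.32 kg empty, 150 (x) x 116 (y) mm, floor 4 mm thick, with 22 mm high walls at +x and at both sides and an open edge at -x, over which things slide off. Origin at the centre of its underside, z up. Over its middle a wooden carrying bar along y.
- tray_bar (a point): middle of the tray's carrying bar, 100 mm above the tray's origin: 116 mm long in y, 18 mm thick in x, 20 mm high, held by a flat upright at each end.
- tray_lip (a point): middle of the tray's open edge, on the upper face of its floor, 75 mm from the origin toward -x.
- spraycan: bystander: upright steel spray can, 60 mm across, 170 mm high; origin at the centre of its underside.
- taperoll: bystander: grey roll of tape lying flat, 100 mm across, 45 mm high; origin at the centre of its underside.
- valve_t1: On the tray at the start: brass check valve, 62 mm long: a 30 x 32 x 32 mm square middle block with a 25 mm round stub on either side (stubs lie along its x, their axis 16 mm above the underside). Origin at the centre of the underside. 90 g. May be absent (None).
- valve_t2: On the tray at the start: brass check valve, 62 mm long: a 30 x 32 x 32 mm square middle block with a 25 mm round stub on either side (stubs lie along its x, their axis 16 mm above the underside). Origin at the centre of the underside. 90 g. May be absent (None).
- valve_t3: On the tray at the start: brass check valve, 62 mm long: a 30 x 32 x 32 mm square middle block with a 25 mm round stub on either side (stubs lie along its x, their axis 16 mm above the underside). Origin at the centre of the underside. 90 g. May be absent (None).
- valve_b1: On the bench at the start: brass check valve, 62 mm long: a 30 x 32 x 32 mm square middle block with a 25 mm round stub on either side (stubs lie along its x, their axis 16 mm above the underside). Origin at the centre of the underside. 90 g. May be absent (None).
- valve_b2: On the bench at the start: brass check valve, 62 mm long: a 30 x 32 x 32 mm square middle block with a 25 mm round stub on either side (stubs lie along its x, their axis 16 mm above the underside). Origin at the centre of the underside. 90 g. May be absent (None).
- valve_b3: On the bench at the start: brass check valve, 62 mm long: a 30 x 32 x 32 mm square middle block with a 25 mm round stub on either side (stubs lie along its x, their axis 16 mm above the underside). Origin at the centre of the underside. 90 g. May be absent (None).
Mind the look-alikes: they are no part of the job. What is shaped like the valve_b3 but green or red is not meant.

How it is judged (in metres and radians):
On the way, in this order (a step that is already met when the one before it is completed fails the run):
1. the tray is tipped over the chamber (angle between tray's own z axis and vertical above 0.45 rad and horizontal distance between tray_lip and chamber_rim below 0.085 m and height (world z) of tray_lip below 0.21 m), for 0.2 s.
2. the lifter is drawn out and its lock button has clicked out (value of joint lifter_rod above 0.043 m and value of joint lifter_pin above 0.003 m), for 0.2 s.
3. the cover hangs level from the lifter, clear of pad and bench (height (world z) of cover above 0.05 m and contact force between lifter and cover above 1.5 N and angle between cover's own z axis and vertical below 0.25 rad), for 0.3 s.
At the end, for the whole second after the job is handed in: All valves inside the chamber below its rim; cover seated level on it (0.06 rad), centred within 14 mm; lifter hanging in the stand (within 12 mm; 18 mm toward the open side), flange on the lower fork, rod out over 43 mm, button out; tray flat on the bench; all still (all of step 2 and horizontal distance between each of valve_t1, valve_t2, valve_t3, valve_b1, valve_b2, valve_b3 and chamber below 0.085 m and height (world z) of each of valve_t1, valve_t2, valve_t3, valve_b1, valve_b2, valve_b3 below 0.095 m and horizontal distance between cover and chamber below 0.014 m and height (world z) of cover between 0.09 and 0.098 m and angle between cover's own z axis and vertical below 0.06 rad and contact force between lifter and cover below 0.1 N and x of lifter in the frame of stand between -0.018 and 0.012 m and y of lifter in the frame of stand between -0.012 and 0.012 m and height (world z) of lifter between 0.02 and 0.031 m and angle between lifter's own z axis and vertical below 0.12 rad and angle between tray's own z axis and vertical below 0.1 rad and height (world z) of tray below 0.012 m and linear speed of each of cover, lifter, tray below 0.02 m/s); the robot touches nothing.
It fails at once if the gripper or arm touched the tacky cover (contact force between any of the fingers, the arm and cover above 1 N).
It fails at once if the cover was not kept level (angle between cover's own z axis and vertical above 0.5 rad).
It fails at once if the spray can or the tape roll was knocked away (angle between spraycan's own z axis and vertical above 0.5 rad or distance of any of spraycan, taperoll from where it was at the start of the episode above 0.04 m).
Of valve_t1, valve_t2, valve_t3 only 2 to 3 are there at a start; the rules pass over those that are not, and their reading is None.
Of valve_b1, valve_b2, valve_b3 only 1 to 3 are there at a start; the rules pass over those that are not, and their reading is None.
At some moment in a run one of valve_b1, valve_b2, valve_b3 may be knocked a few centimetres aside while the robot is not near it.
It also fails if it takes over 210 s, if anything falls off the work surface, if the arm or the gripper's body presses on something with over 40 N, if the wrist force passes 120 N, or if a joint passes its speed limit or range.

### The arm

A 6-joint arm with a two-finger parallel gripper is mounted at the origin on the work surface. World frame = base frame: x ahead of the robot, y to its left, z up, the work surface at z = 0. Lengths are in mm, angles in rad, forces in N, time in s.
With the tool pointing down it reaches from about 300 to 775 mm from the base axis. Payload 14.6 kg.
Tool frame: the origin (TCP) lies on the centre line of the jaws, within the pads' length; the fingertips stand 19 mm ahead of it and the grasp point (between the pads) is the TCP (bot.tip_reach is the distance from the TCP to the fingertips, in mm); z points along the fingers, y is the line along which they close (so a half turn about z gives the same grasp; the last joint's range is limited). The gripper opens to 85 mm and grips with 20 to 120 N. Pads are 22 mm wide; open, the fingers measure 114 mm over their backs; the gripper's body (76 mm by 85 mm) begins 54 mm behind the grasp point. The pads swing forward as they close: fully open they stand 13 mm farther back than shut.
Start: joints at [-1.387, 0.3, 1.521, -0, 1.321, -0.067], TCP at [136.492, -532.785, 228.281] pointing down, gripper open.
Joint ranges: [-3.03, 3.03], [-0.79, 2.21], [0.23, 2.52], [-1.04, 4.18], [0, 3.07], [-2.55, 2.55]. Speed limits (rad/s): [2.22, 2.22, 2.57, 3.14, 3.14, 3.14].

### API

Orientations are given as a unit quaternion [w, x, y, z].
In Python, from rig import bot gives the robot as it stands. Calls block until the motion is done:
- bot.move_to(position, orientation): joint-space move of the TCP to a pose.
- bot.servo_line(position, attitude=None, speed=150, until_force=None): straight line of the TCP; attitude=None keeps the orientation; speed is the mean speed in mm/s. With until_force (N) it stops when the force on the tool has changed by that much, and returns True; else False.
- bot.move_joints(angles): joint-space move.
- bot.move_gripper(opening, grip_force=None): finger opening in mm; grip_force is the grip in N (None keeps the last); returns when the fingers have stopped.
- bot.dwell(seconds).
- bot.ik(position, orientation): joint angles nearest the present ones, or None.
- bot.read_state(): the state.
- bot.read_camera(name): name is "side" or "top" or "wrist"; returns a dict with "image" (400x640x3 uint8, blue, green, red), "depth" (400x640 float32, mm along the optical axis (not along the pixel's ray), 0 where there is no reading), "fovy" (degrees; the focal length in pixels is half the picture's height over the tangent of half this angle, whatever the lens; pixels are square), "cx", "cy" (the principal point, pixels), "eye" and "attitude" of the camera in the world; the wrist camera has in their place "mount" (4x4, takes a point from camera to tool coordinates, whose origin is the TCP and whose axes are the flange's). Camera axes: x right, y down, z forward; pixel columns grow to the right and rows downward; lengths in mm; the calibration is good to about 2 mm. A picture is of the moment at which its call begins: read the wrist's pose just before it.
A pose or a line that the arm cannot do raises bot.MotionError and nothing moves.
- bot.finish_job(): hands the job in; it is judged then, once.
The state is a dict: "clock": time; "joint_positions": joint angles; "qvel": joint speeds; "effort": joint torques, N m; "ee_pos": TCP position; "tool_rot": TCP orientation; "ft_force": force on the tool from outside, world axes, zero at the start; "moment": the same for the moment, N m; "grip_width": finger opening in mm; "grip_force": force on a finger pad.
Only numpy, scipy, OpenCV 4.12 (cv2) and the standard library are available. Lean on these libraries where they do the work, as an engineer would, in place of code of your own. Each camera call takes 0.05 s, during which the arm holds its last target. There are 200 camera calls.

## Working session

There is one attempt and no reset: what is moved stays moved. The work goes in short steps, each a Python script; the robot and the scene stay as the last script left them, time stands still between calls to the robot, and variables do not carry over. Pictures are saved under pics/ and viewed, at most 18 in all, crops included, and the job is handed in when it is done.

```bash
ls; mkdir -p pics; cat > h.py <<'E'
import numpy as np, cv2
from rig import bot
from scipy.spatial.transform import Rotation as R
def rot(q): return R.from_quat([q[1],q[2],q[3],q[0]])
def quat(r):
    x=r.as_quat(); return [x[3],x[0],x[1],x[2]]
def cloud(name):
    s=bot.read_state(); c=bot.read_camera(name)
    d=c["depth"]; h,w=d.shape; f=h/2/np.tan(np.radians(c["fovy"])/2)
    v,u=np.mgrid[:h,:w]
    P=np.stack([(u-c["cx"])/f*d,(v-c["cy"])/f*d,d],-1)
    if "eye" in c:
        a=np.array(c["attitude"]); M=a if a.shape==(3,3) else rot(a).as_matrix()
        P=P@M.T+np.array(c["eye"])
    else:
        m=np.array(c["mount"]); P=P@m[:3,:3].T+m[:3,3]
        P=P@rot(s["tool_rot"]).as_matrix().T+np.array(s["ee_pos"])
    P[d==0]=np.nan
    return c["image"],P
def down(yaw):  # tool y axis (closing line) at angle yaw+90deg, tool z down: tool x at yaw
    return R.from_euler('z',yaw)*R.from_euler('x',np.pi)
E
python3 - <<'E'
from h import *
for n in("top","side"):
    im,P=cloud(n); cv2.imwrite(f"pics/{n}0.png",im); np.save(n+"0.npy",P)
    c=bot.read_camera(n);print(n,c["eye"],c["attitude"],c["fovy"],c["cx"],c["cy"])
print(bot.read_state())
E
```

```text
pics
top [ 252.90777162    5.9463939  1239.04089587] [ 0.06699013 -0.69864879  0.70932721 -0.06524652] 47.88426967609034 314.16648387276393 200.09555057221223
side [197.98089154 962.10052071 786.63935135] [ 0.06941203 -0.1037415   0.87298681 -0.47150155] 46.733072617128975 330.667043566274 205.22297032696494
{'clock': 0.2, 'joint_positions': array([-1.38659895e+00,  3.00221281e-01,  1.52133390e+00, -4.20940372e-06,
        1.32069257e+00, -6.65697036e-02]), 'qvel': array([ 0.00119013, -0.00311668, -0.00188318, -0.00118949, -0.0009091 ,
       -0.0003966 ]), 'effort': array([ 6.53210172e-04, -5.43191457e+01, -3.61615491e+01, -2.11036837e-05,
        2.93487647e-03,  3.65223627e-05]), 'ee_pos': array([ 136.46783941, -532.65784033,  227.96294418]), 'tool_rot': array([-3.26862011e-04,  9.92149658e-01,  1.25055781e-01, -2.12887836e-05]), 'ft_force': array([0.40912254, 0.0444052 , 0.37131359]), 'moment': array([ 0.04138174, -0.01337019,  0.03472634]), 'grip_force': 0.0, 'grip_width': 85.08633860116426}
```

View pics/top0.png

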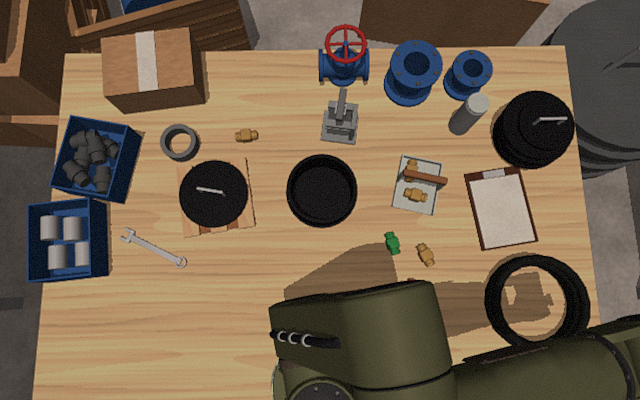

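View pics/side0.png

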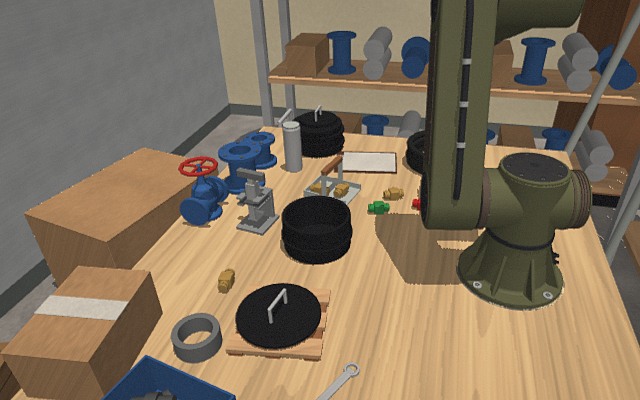

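The top view shows the chamber at (322,190), the cover on its pad at (213,193), and the stand and lifter at (340,120). The tray is at (416,185) with two brass valves. Bench valves are at (246,135) and (426,254), and the green one at (392,243) and a red one near (410,283) are look-alikes.

```bash
python3 - <<'E'
from h import *
im=cv2.imread("pics/top0.png"); P=np.load("top0.npy")
c=im[85:270,390:450]; c2=im[75:160,300:380]
a=cv2.resize(im[145:275,380:450],None,fx=4,fy=4,interpolation=cv2.INTER_CUBIC)
b=cv2.resize(im[80:150,310:370],None,fx=5,fy=5,interpolation=cv2.INTER_CUBIC)
d=cv2.resize(im[145:245,175:260],None,fx=2,fy=2,interpolation=cv2.INTER_CUBIC)
W=np.zeros((600,800,3),np.uint8); W[:520,:280]=a; W[:350,290:590]=b; W[360:560,290:460]=d
cv2.imwrite("pics/crop1.png",W)
g=lambda u,v:P[v,u].round(0)
for n,(u,v) in dict(chin=(322,190),stand=(340,130),b1=(246,135),b2=(426,254),grn=(392,243),can=(476,103),tape=(180,128),pad=(250,160)).items(): print(n,g(u,v))
# circle fits by height
hsel=lambda lo,hi,x0,x1,y0,y1:(P[...,2]>lo)&(P[...,2]<hi)&(P[...,0]>x0)&(P[...,0]<x1)&(P[...,1]>y0)&(P[...,1]<y1)
cc=g(322,190)
def fit(m):
    q=P[m][:,:2].astype(np.float32); return cv2.minEnclosingCircle(q),len(q)
print("rim",fit(hsel(94,106,cc[0]-120,cc[0]+120,cc[1]-110,cc[1]+110)))
k=P[205,213]; print("cov",k, fit(hsel(26,40,k[0]-120,k[0]+150,k[1]-120,k[1]+120)))
m=hsel(62,95,k[0]-60,k[0]+80,k[1]-80,k[1]+80); q=P[m]; print("loop",cv2.minAreaRect(q[:,:2].astype(np.float32)),len(q),q.mean(0))
s=P[130,340]; m=hsel(150,190,s[0]-80,s[0]+120,s[1]-90,s[1]+90);q=P[m]; print("T",cv2.minAreaRect(q[:,:2].astype(np.float32)),len(q),q.mean(0))
m=hsel(78,112,s[0]-80,s[0]+120,s[1]-90,s[1]+90);q=P[m]; print("fork",cv2.minAreaRect(q[:,:2].astype(np.float32)),len(q),q.mean(0))
t=P[205,400];print(t)
m=hsel(95,125,t[0]-80,t[0]+190,t[1]-160,t[1]+60);q=P[m]; print("bar",cv2.minAreaRect(q[:,:2].astype(np.float32)),len(q),q.mean(0))
for n,(u,v) in dict(b1=(246,135),b2=(426,254)).items():
    p=g(u,v); m=hsel(12,40,p[0]-50,p[0]+50,p[1]-50,p[1]+50);
    q=P[m]; print(n,cv2.minAreaRect(q[:,:2].astype(np.float32)),len(q),np.median(q,0),q[:,2].max())
# brass pixels
hsv=cv2.cvtColor(im,cv2.COLOR_BGR2HSV)
E
```

```text
chin [515. -15.   5.]
stand [664. -65.  80.]
b1 [670. 196.  33.]
b2 [ 331. -288.   34.]
grn [ 362. -200.   31.]
can [ 699. -405.  166.]
tape [689. 378.  45.]
pad [607. 189.  -1.]
rim (((500.890380859375, -12.826294898986816), 92.03715515136719), 786)
cov [472.97787679 283.79153123  28.54776035] (((524.5346069335938, 307.85699462890625), 125.19686126708984), 3513)
loop ((505.45660400390625, 283.2017822265625), (70.72496795654297, 8.312182426452637), 79.82302856445312) 82 [505.00725778 283.41631658  71.14188327]
T ((699.2686157226562, -64.1641845703125), (17.79498863220215, 82.75908660888672), 80.36805725097656) 236 [696.72238476 -63.70978391 174.524079  ]
fork ((652.8138427734375, -52.52812957763672), (90.84063720703125, 179.82333374023438), 69.37893676757812) 708 [682.50826467 -65.28647189  97.91817811]
[ 469.55609462 -231.57845552    2.94190286]
bar ((525.2047729492188, -280.5625), (115.58098602294922, 19.493446350097656), 76.92971801757812) 351 [ 523.94594685 -279.88662913  106.64216503]
b1 ((673.5673828125, 198.0707550048828), (32.94504928588867, 62.01586151123047), 8.907628059387207) 228 [670.51092337 196.07929111  26.9628836 ] 36.496632788832585
b2 ((328.8254699707031, -290.56597900390625), (61.396480560302734, 31.760568618774414), 24.86045265197754) 256 [ 328.47690322 -288.66465248   27.70578749] 36.99752722865878
```

View pics/crop1.png

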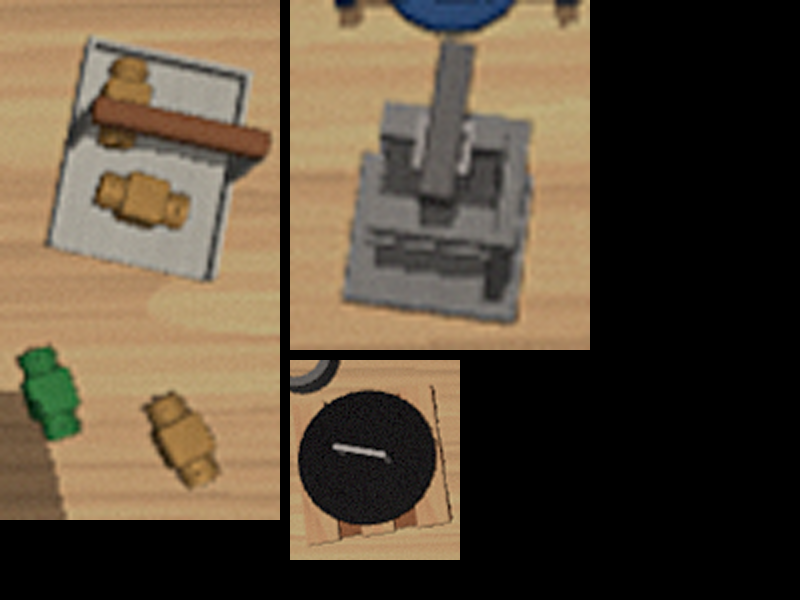

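The crop shows two valves on the tray, one along x under the bar and one across. The open edge is toward the robot, and the T bar lies along world x. Next I get the arm out of the way and look at the stand with the wrist camera.

```bash
python3 - <<'E'
from h import *
s=bot.read_state(); c=bot.read_camera("wrist"); print(np.array(c["mount"]).round(2))
q0=s["tool_rot"]
bot.servo_line([136,-532,430])
bot.move_to([560,-60,430],quat(down(np.radians(80))))
print(bot.read_state()["joint_positions"])
im,P=cloud("wrist"); cv2.imwrite("pics/w1.png",im); np.save("w1.npy",P)
im2,P2=cloud("top"); cv2.imwrite("pics/top1.png",im2); np.save("top1.npy",P2)
im3,P3=cloud("side")
a=cv2.resize(im3[160:260,170:310],None,fx=2.2,fy=2.2); 
W=np.zeros((600,800,3),np.uint8); W[:400,:640]=im; 
W[400:600,:320]=cv2.resize(im2,(320,200)); b=a[:200]; W[400:400+b.shape[0],330:330+b.shape[1]]=b
cv2.imwrite("pics/m1.png",W)
E
```

```text
[[   0.     -0.94   -0.33   83.18]
 [   1.      0.      0.      0.7 ]
 [  -0.     -0.33    0.94 -144.86]
 [   0.      0.      0.      1.  ]]
[-1.73115213e-01  2.75132043e-01  1.09669283e+00 -9.15803448e-05
  1.76976929e+00  2.74588089e-03]
```

View pics/m1.png

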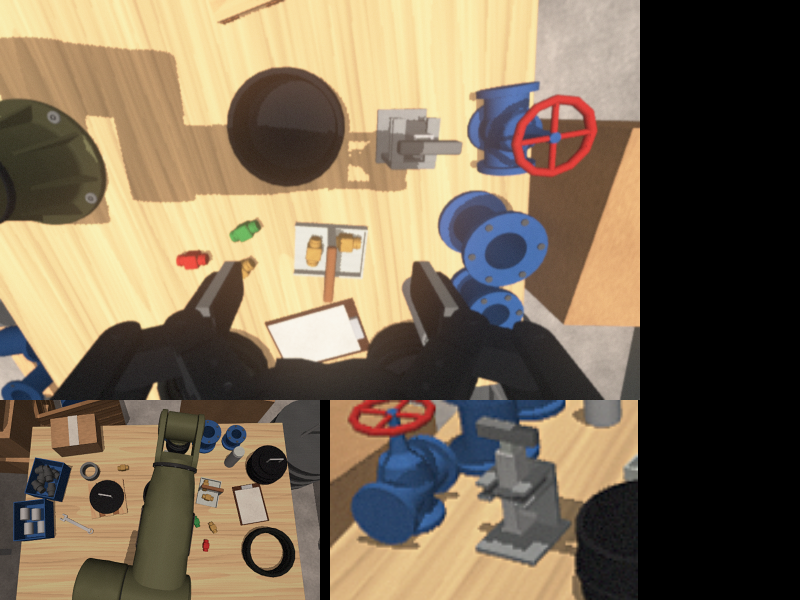

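The red and green ones are look-alikes, so only two brass valves lie on the bench. I still need to know which way the stand opens, so I'll rasterise the fork heights.

```bash
python3 - <<'E'
from h import *
A=np.concatenate([np.load(f).reshape(-1,3) for f in("top0.npy","side0.npy","w1.npy")])
A=A[~np.isnan(A).any(1)]
c=np.array([699.3,-64.2]); a=np.radians(80.4)
ex=np.array([np.cos(a),np.sin(a)]); ey=np.array([-ex[1],ex[0]])
q=A[:,:2]-c; X=q@ex; Y=q@ey; Z=A[:,2]
m=(abs(X)<90)&(abs(Y)<80)&(Z<140)&(Z>-10)
H=np.full((30,27),-1.)
for x,y,z in zip(X[m],Y[m],Z[m]): 
    i,j=int((x+90)/6),int((y+80)/6); H[i,j]=max(H[i,j],z)
print("rows: X' from -90 (dir 80deg = world +y), cols Y' (=-world x) ")
for i,r in enumerate(H): print("%4d"%(-90+6*i),' '.join('%3d'%v if v>=0 else '  .' for v in r))
E
```

```text
rows: X' from -90 (dir 80deg = world +y), cols Y' (=-world x) 
 -90   2   2   1   2   1   1   1   2   1   0   0   1   1   3   1   1   2   2   2   4   0   0   0   1   .   0   .
 -84   3   1   1   0   2   1   1   0   2   3   1   2   5   2   1   1   3   1   3   3   1   1   1   1   1   0   .
 -78   0   0   1   .   0   .   5   3   1   1   0   1   1   1   1   2   1   0   1   2   1   0   1   1   1   2   1
 -72   1   0   0   2   1   1   0   1   1   2   0   0   0   2   1   0   1   0   2   0   0   0   .   2   1   0   0
 -66   1   1   .   1   2   0   0   0   .   3   3   2   .   5   2   0   1   0   0   1   2   2   0   2   3   1   .
 -60   1   2   0   0   .   0   .   1   6   2   2   3   .   0   .   5  12   3   0   5   2   1   1   0   3   1   .
 -54   1   3   0   .   .   6  10  11  12  11   9  11  12   9  13  12  10  10  11  11  10   0   2   2   1   1   1
 -48   2   .   .   .   .   .   . 104 105 106 104 106 105 105 107 105 104 105 105 103  11   .   1   0   0   1   1
 -42   .   .   1   .   .   .   . 108 106 105 106 106 107 105 105 105 105 105 105 104  11   2   1   1   3   1   1
 -36   0   2   .   0
[... 1652 characters left out ...]
 2   0   1   1   1   0
  54   0   0   1   1   2   1   1   3   1   1   2   1   4   0   1   1   2   2   1   3   1   3   5   1   2   2   .
  60   0   0   0   0   2   1   4   0   2   5   4   1   0   3   2   2   2   3   1   1   3   1   5   0   0   5   1
  66   1   0   4   2   1   2   3   1   2   2   1   1   0   1   1   1   5   1   2   1   .   2   1   1   0   2   1
  72   2   4   3   1   0   1   5   2   2   0   1   2   3   0   1   0   4   0   2   4   5   2   1   4   2   1   1
  78   2   1   1   0   1   2   1   1   2   1   0   2   4   1   3   1   0   0   1   4   1   2   3   0   0   0   1
  84   .   1   1   1   1   1   3   1   2   1   2   3   1   2   3   2   2   4   3   2   1   1   2   2   1   2   1
```

The slot opens toward world +y (80.4°), so the lifter's +x points along −99.6°. The tray comes first.

```bash
cat >> h.py <<'E'
CH=np.array([500.9,-12.8])
def traypose(lip,psi,th):   # lip world position, tray x yaw psi, tilt th -> TCP pos, quat
    u=np.array([-np.cos(psi),-np.sin(psi),0]); z=np.array([0,0,1.])
    T=R.from_rotvec(th*np.cross(z,u))
    p=np.array(lip)+T.apply(-75*u+96*z)
    return p,quat(T*down(psi+np.pi/2))
E
python3 - <<'E'
from h import *
psi=np.radians(-1.5); u=np.array([-np.cos(psi),-np.sin(psi)])
def pose(th,off=-45,z=135): return traypose([*(CH+off*u),z],psi,th)
for th in(0,.4,.85): print(pose(th)[0], bot.ik(*pose(th)))
p0=np.array([525.2,-280.6,100]); a=np.radians(76.9)
bot.move_to([*p0[:2],230],quat(down(a)))
im,P=cloud("wrist")
np.save("w2.npy",P)
bot.servo_line(p0,speed=100); bot.move_gripper(0,80); s=bot.read_state(); print(s["grip_width"],s["ee_pos"])
bot.servo_line(p0+[0,0,110],speed=60)
print(bot.read_state()["ft_force"])
p,q=pose(0,z=170,off=-45); bot.servo_line(p,q,speed=120)
print(bot.read_state()["ee_pos"])
im2,_=cloud("side"); cv2.imwrite("pics/s2.png",im2[80:330,100:500])
E
```

```text
[620.858879  -15.9412338 231.       ] [-0.08463579  0.45842522  1.29802666  0.          1.38514077 -0.05845586]
[577.56913209 -14.80765188 252.6282311 ] [-0.10164616  0.14204071  1.70227923  0.03753063  0.89863729 -0.09290516]
[523.26814941 -13.38573061 254.70441239] [-0.13397361 -0.12879105  2.12936187  0.27293503  0.30453259 -0.33224927]
14.715036027892802 [ 525.45366944 -280.71048724  100.16436152]
[ 0.4151585   0.28605888 -5.26906987]
[620.54106493 -16.09975763 265.41282125]
```

View pics/s2.png

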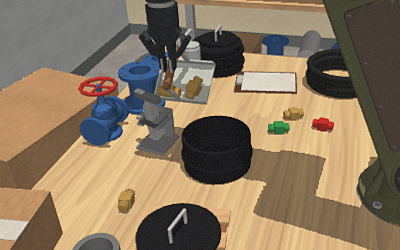

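The tray is held with both valves aboard, but its far wall is close to the T handle. I'll check the force and clearance.

```bash
python3 - <<'E'
from h import *
s=bot.read_state(); print(s["ft_force"],s["moment"],s["ee_pos"],s["grip_width"])
im,P=cloud("side"); cv2.imwrite("pics/s3.png",cv2.resize(im[130:260,220:350],None,fx=4.5,fy=4.5))
E
```

```text
[-1.69912899 -7.82033471 -8.08817765] [-1.57317519  0.43041362 -0.48716227] [620.53371664 -16.13482199 265.44641765] 13.777728742688854
```

View pics/s3.png

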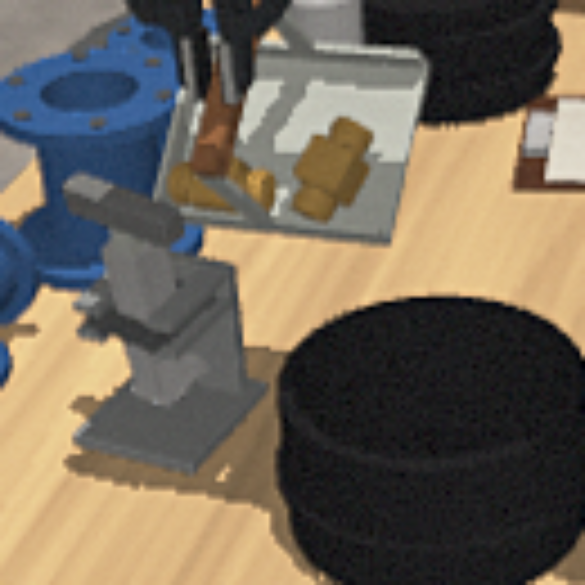

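The tray wall is pressing on the T handle with about 8 N. I'll back straight off and re-check the tray in the grip, then pour from the −y side (tray yaw −60°), well clear of the stand.

```bash
python3 - <<'E'
from h import *
s=bot.read_state(); p=np.array(s["ee_pos"])
bot.servo_line(p+[-20,-90,0],speed=80)
p=p+[-20,-90,60]; bot.servo_line(p,speed=100)
psi=np.radians(-60); u=np.array([-np.cos(psi),-np.sin(psi)])
for th in(0,.4,.85):
    r=traypose([*(CH-45*u),135],psi,th); print(r[0],bot.ik(*r))
bot.servo_line([540,-220,325],quat(down(psi+np.pi/2)),speed=100)
s=bot.read_state(); print(s["ft_force"],s["moment"],s["grip_width"],s["ee_pos"])
im,P=cloud("side"); im2,P2=cloud("top")
cv2.imwrite("pics/s4.png",np.hstack([cv2.resize(im[50:260,180:380],(400,420)),cv2.resize(im2[100:300,300:500],(400,420))]))
np.save("s4.npy",P)
# stand handle now
m=(P2[...,2]>150)&(P2[...,2]<195)&(abs(P2[...,0]-690)<80)&(abs(P2[...,1]+65)<50);q=P2[m]
if len(q):print("T",cv2.minAreaRect(q[:,:2].astype(np.float32)),len(q))
E
```

```text
[ 560.9        -116.72304845  231.        ] [-2.69098549e-01  3.49056891e-01  1.44980759e+00 -4.44089210e-16
  1.34272818e+00  7.78099002e-01]
[539.24770684 -79.22017661 252.6282311 ] [-0.06575012  0.16408856  1.67683695 -0.37192252  1.09911133  1.11831205]
[512.08790852 -32.17802599 254.70441239] [ 0.21518986  0.11247796  1.89023075 -0.95742235  1.06628674  1.72280259]
[-0.11884239 -0.84158713 -4.89787514] [ 0.10714949 -0.07865099  0.01868783] 14.066344931420469 [ 540.12153444 -219.71058703  324.90673253]
T ((698.4261474609375, -58.76415252685547), (18.308446884155273, 82.96146392822266), 70.1159896850586) 254
```

View pics/s4.png

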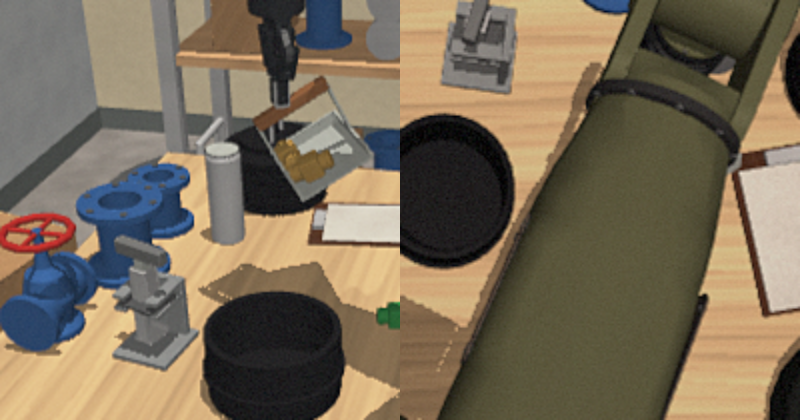

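The tray may be rolled in the grip, so I'll measure its pose from the cloud.

```bash
python3 - <<'E'
from h import *
im=cv2.imread("pics/s4.png"); P=np.load("s4.npy")
q=P.reshape(-1,3); T=np.array([540,-220,325.])
ex=np.array([np.cos(np.radians(-60)),np.sin(np.radians(-60)),0]); ey=np.array([-ex[1],ex[0],0])  # nominal tray x,y
d=q-T; L=np.stack([d@ex,d@ey,d[:,2]],1)
m=(abs(L[:,0])<110)&(abs(L[:,1])<110)&(L[:,2]<25)&(L[:,2]>-170)&~np.isnan(L).any(1); L=L[m]
# bar: points |x|<12 & z>-60
b=L[(abs(L[:,0])<14)&(L[:,2]>-60)]; b=b[abs(b[:,1])>18]
print("bar",len(b),np.percentile(b,[1,50,99],axis=0).round(0), np.polyfit(b[:,1],b[:,2],1))
# floor ransac
rng=np.random.default_rng(0);best=(0,)
lo=L[L[:,2]<-50]
for _ in range(800):
    t=lo[rng.choice(len(lo),3,False)]; n=np.cross(t[1]-t[0],t[2]-t[0]); 
    if np.linalg.norm(n)<500: continue
    n/=np.linalg.norm(n); n*=np.sign(n[2]); k=abs((lo-t[0])@n)<2.5
    if k.sum()>best[0] and n[2]>.6: best=(k.sum(),n,k)
f=lo[best[2]]; print("floor n",best[0],len(lo),best[1]); print(np.percentile(f,[1,50,99],axis=0).round(0))
E
```

```text
bar 247 [[ -14. -102.  -57.]
 [  -9.  -29.   -3.]
 [   5.   41.   25.]] [-0.10527604 -7.30066996]
floor n 587 1228 [0.00677212 0.44653227 0.8947419 ]
[[ -80. -104. -108.]
 [ -26.  -74.  -75.]
 [  71.   -8.  -59.]]
```

The tray is rolled about 26° about its x axis in the grip. I'll counter-rotate the tool to level it, set it down, release and regrasp at the centre.

```bash
python3 - <<'E'
from h import *
psi=np.radians(-60); ex=np.array([np.cos(psi),np.sin(psi),0])
q=quat(R.from_rotvec(0.46*ex)*down(psi+np.pi/2))
bot.move_gripper(0,110)
bot.servo_line([530,-215,300],q,speed=60)
bot.servo_line([530,-215,130],speed=60)
print(bot.servo_line([530,-215,92],speed=25,until_force=6), bot.read_state()["ee_pos"])
bot.move_gripper(60); bot.dwell(.3)
zt=rot(q).apply([0,0,1]); p=np.array(bot.read_state()["ee_pos"])
bot.servo_line(p-90*zt,speed=80)
bot.move_to([420,-60,420],quat(down(np.radians(80))))
bot.move_joints(np.array(bot.read_state()["joint_positions"])+[0.9,0,0,0,0,0])
im,P=cloud("top"); np.save("top2.npy",P); im3,_=cloud("side")
cv2.imwrite("pics/t2.png",np.hstack([cv2.resize(im[130:290,360:500],(350,400)),cv2.resize(im3[60:260,200:420],(440,400))]))
m=(P[...,2]>90)&(P[...,2]<125)&(abs(P[...,0]-530)<90)&(P[...,1]<-140)&(P[...,1]>-340);b=P[m]
print(cv2.minAreaRect(b[:,:2].astype(np.float32)),len(b),np.median(b[:,2]))
E
```

```text
True [ 529.38877704 -214.44481425  107.13835985]
((510.1980285644531, -224.7806396484375), (115.79896545410156, 20.792783737182617), 30.59391212463379) 363 107.40163916101051
```

View pics/t2.png

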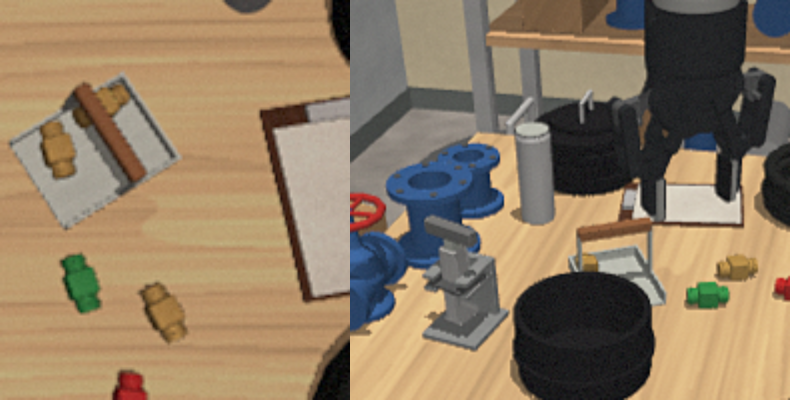

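The tray is flat again with both valves on it, and the bar is at (510,−225). I'll regrasp at the centre with a firm grip and tip.

```bash
python3 - <<'E'
from h import *
psi=np.radians(30.6-90); u=np.array([-np.cos(psi),-np.sin(psi)])
p0=np.array([510.2,-224.8,99]); q=quat(down(psi+np.pi/2))
bot.move_gripper(80)
bot.move_to([*p0[:2],260],q)
bot.servo_line(p0,speed=100); bot.move_gripper(0,115)
bot.servo_line([*p0[:2],290],speed=80)
pose=lambda th,z:traypose([*(CH-45*u),z],psi,th)
bot.servo_line(pose(0,185)[0],pose(0,185)[1],speed=100)
s=bot.read_state();print(s["ft_force"],s["moment"],s["grip_width"])
for th,z in((0.2,150),(.35,138)): bot.servo_line(*pose(th,z),speed=60)
for th in np.arange(.42,.95,.06):
    bot.servo_line(*pose(th,135),speed=50)
    print(round(th,2),bot.read_state()["ft_force"].round(1),bot.read_state()["clock"])
bot.dwell(.5)
im,P=cloud("side"); im2,P2=cloud("top")
cv2.imwrite("pics/t3.png",np.hstack([cv2.resize(im[80:280,200:400],(400,400)),cv2.resize(im2[100:260,260:420],(400,400))]))
E
```

```text
[-0.58065142 -0.54044311 -4.59031432] [-0.02525245  0.04920226  0.03520475] 13.755893390256633
0.42 [ 0.3 -0.5 -4.5] 35.2333
0.48 [ 0.7 -0.2 -3.9] 35.5333
0.54 [-0.1  0.1 -5.6] 35.8333
0.6 [ 0.9  0.2 -5.3] 36.1333
0.66 [ 0.1 -0.1 -4.3] 36.4333
0.72 [ 0.1 -0.7 -3.4] 36.7333
0.78 [ 0.6  0.2 -3.6] 37.0333
0.84 [ 0.4  0.2 -3.4] 37.3333
0.9 [ 0.7  0.4 -3.2] 37.6333
```

View pics/t3.png

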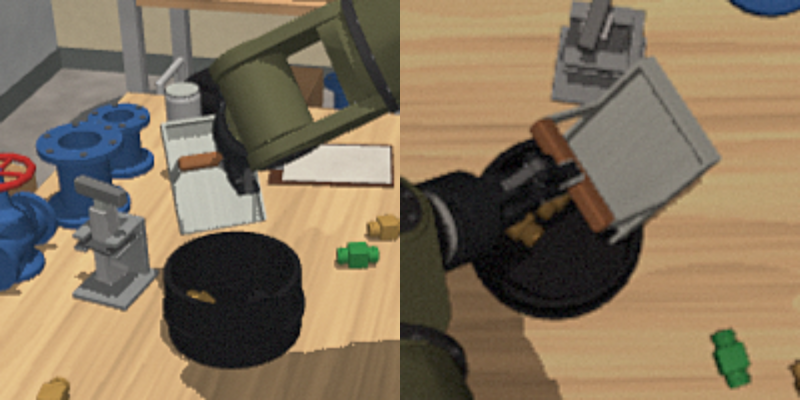

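Both valves dropped into the chamber, visible at the bottom in both views. Next I set the tray back down and re-measure the bench valves.

```bash
cat >> h.py <<'E'
def brass(im,P,zmax=45):
    hsv=cv2.cvtColor(im,cv2.COLOR_BGR2HSV)
    m=((hsv[...,0]>10)&(hsv[...,0]<26)&(P[...,2]>12)&(P[...,2]<zmax)&(P[...,0]>200)&(P[...,0]<790)&(abs(P[...,1])<480)).astype(np.uint8)
    n,l,st,_=cv2.connectedComponentsWithStats(m); out=[]
    for i in range(1,n):
        if st[i,4]>80:
            r=cv2.minAreaRect(P[l==i][:,:2].astype(np.float32)); (c,(a,b),t)=r
            out.append((np.round(c,1),round(max(a,b)),round(min(a,b)),round(t if a>b else t+90,1),st[i,4]))
    return out
E
python3 - <<'E'
from h import *
psi=np.radians(30.6-90); u=np.array([-np.cos(psi),-np.sin(psi)])
pose=lambda th,z:traypose([*(CH-45*u),z],psi,th)
for th,z in((.6,145),(.3,165),(0,190)): bot.servo_line(*pose(th,z),speed=110)
bot.servo_line([510.2,-224.8,290],speed=150)
bot.servo_line([510.2,-224.8,110],speed=120)
bot.servo_line([510.2,-224.8,92],speed=25,until_force=5)
print(bot.read_state()["ee_pos"])
bot.move_gripper(70); bot.dwell(.2)
p=np.array(bot.read_state()["ee_pos"]); bot.servo_line(p+[0,0,130],speed=150)
bot.move_to([480,50,380],quat(down(np.radians(60))))
im,P=cloud("top"); np.save("top4.npy",P)
for o in brass(im,P): print(o)
m=(P[...,2]>90)&(P[...,2]<125)&(abs(P[...,0]-530)<90)&(P[...,1]<-140)&(P[...,1]>-340);b=P[m]
print(cv2.minAreaRect(b[:,:2].astype(np.float32)),np.median(b[:,2]),bot.read_state()["clock"])
cv2.imwrite("pics/t4.png",im)
E
```

```text
[ 510.18225073 -224.73595012   99.54287562]
(array([768.8, 399.4]), 163, 12, 99.6, np.int32(288))
(array([644.5, 406.8]), 87, 49, 15.7, np.int32(120))
(array([585.5, 225.4]), 47, 35, 0.7, np.int32(110))
(array([554.8, 367.1]), 66, 45, 8.5, np.int32(146))
(array([437.1, 346. ]), 95, 52, 9.1, np.int32(278))
(array([438.5, 207.9]), 57, 22, 169.5, np.int32(112))
(array([408.3, 269.4]), 44, 15, 99.5, np.int32(89))
(array([ 328.9, -290.6]), 61, 32, 25.0, np.int32(257))
((509.9339599609375, -224.4283447265625), (116.3646240234375, 18.922924041748047), 30.581096649169922) 107.43519688713036 45.8167
```

b2 hasn't moved; b1 wasn't found, probably because the wrist hides it. I'll pick b2 now and re-look for b1 with the arm away.

```bash
python3 - <<'E'
from h import *
q=quat(down(np.radians(25)))
print(bot.ik([328.7,-290.2,22],q))
bot.move_gripper(60)
bot.move_to([328.7,-290.2,130],q)
im,P=cloud("top"); o=[x for x in brass(im,P) if x[0][0]>560]; print(o)
m=(P[...,2]>12)&(P[...,2]<45)&(abs(P[...,0]-670)<90)&(abs(P[...,1]-196)<90); print(np.argwhere(m).mean(0) if m.any() else None, m.sum())
cv2.imwrite("pics/t5.png",im)
bot.servo_line([328.7,-290.2,22.5],speed=90)
bot.move_gripper(0,50); print(bot.read_state()["grip_width"])
bot.servo_line([328.7,-290.2,170],speed=180)
bot.servo_line([470,-50,180],speed=220)
bot.servo_line([475,-45,95],speed=120)
print(bot.read_state()["grip_width"])
bot.move_gripper(55); bot.servo_line([475,-45,190],speed=200)
print(bot.read_state()["clock"])
E
```

```text
[-8.06839564e-01  3.66389000e-01  1.99711969e+00 -4.44089210e-16
  7.78083965e-01  3.27624450e-01]
[(array([769.3, 399.3]), 162, 12, 99.4, np.int32(274)), (array([673.5, 356.4]), 83, 32, 37.8, np.int32(83)), (array([673.4, 198. ]), 62, 34, 97.8, np.int32(235))]
[148.81098901 238.80879121] 455
30.081738889135327
30.049895004204252
53.7417
```

View pics/t5.png

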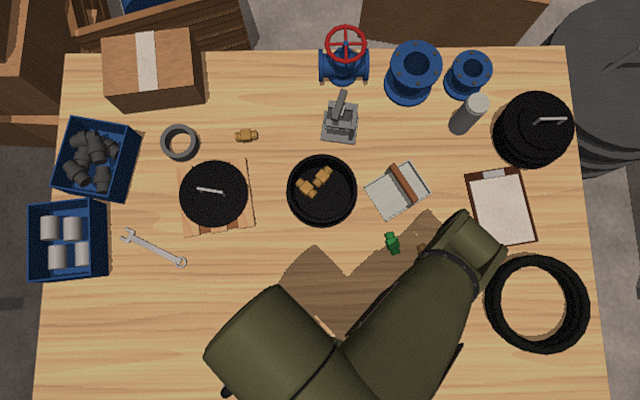

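The top view shows two valves in the chamber at (315,183), b1 unmoved at (246,135) and the empty tray flat at (398,188). Picking b1.

```bash
python3 - <<'E'
from h import *
q=quat(down(np.radians(98))); p=[672.5,197.5]
print(bot.ik([*p,22],q))
bot.move_to([*p,150],q)
im,P=cloud("top"); print([x for x in brass(im,P) if 560<x[0][0]<720])
bot.servo_line([*p,22.5],speed=100)
bot.move_gripper(0,50); print(bot.read_state()["grip_width"])
bot.servo_line([*p,190],speed=180)
bot.servo_line([480,20,190],speed=220)
bot.servo_line([480,20,95],speed=120)
print(bot.read_state()["grip_width"])
bot.move_gripper(55); bot.servo_line([480,20,220],speed=200)
# go look at the lifter with clear top view
bot.servo_line([420,200,400],speed=250)
im,P=cloud("top"); np.save("top6.npy",P); imw,_=cloud("side")
cv2.imwrite("pics/t6.png",np.hstack([cv2.resize(im[150:230,280:360],(300,300)),cv2.resize(im[80:150,310:370],(300,350))[:300]]))
s=(699,-64); m=(P[...,2]>150)&(P[...,2]<190)&(abs(P[...,0]-690)<80)&(abs(P[...,1]+64)<70);b=P[m]
print("T",cv2.minAreaRect(b[:,:2].astype(np.float32)),len(b),np.median(b[:,2]))
m=(P[...,2]>62)&(P[...,2]<95)&(abs(P[...,0]-505)<60)&(abs(P[...,1]-283)<60);b=P[m]
if m.sum()>5: print("loop",cv2.minAreaRect(b[:,:2].astype(np.float32)),len(b))
print(bot.read_state()["clock"])
E
```

```text
[ 2.33406618e-01  8.41605918e-01  1.18583663e+00 -4.44089210e-16
  1.11415010e+00  9.37802783e-02]
[]
30.020682117712404
29.8682937818521
T ((698.5551147460938, -58.881065368652344), (18.122989654541016, 84.21947479248047), 69.88116455078125) 256 174.8490372360078
62.5667
```

View pics/t6.png

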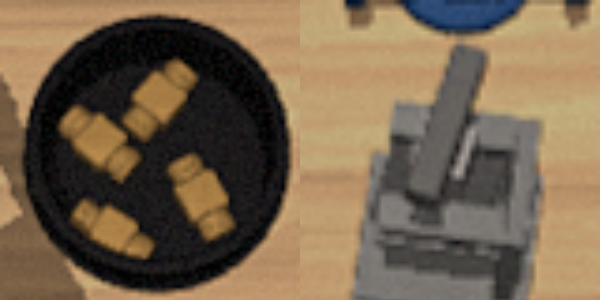

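All four valves lie on the chamber floor. The lifter sits in the stand about 10° yawed by the earlier nudge, so I'll grip the T at that yaw, straighten it, and pull.

```bash
python3 - <<'E'
from h import *
q=quat(down(np.radians(-20.1))); 
bot.move_gripper(60)
bot.servo_line([520,40,400],speed=250)
print(bot.ik([698.5,-58.9,168],q), bot.ik([699,-64,230],q))
bot.move_to([698.5,-58.9,270],q)
bot.servo_line([698.5,-58.9,168],speed=80)
bot.move_gripper(0,90); s=bot.read_state(); print(s["grip_width"],s["ee_pos"],s["ft_force"])
bot.servo_line([699.0,-63.0,169.5],quat(down(np.radians(-9.6))),speed=15)
s=bot.read_state(); print("straight",s["ee_pos"],s["ft_force"],s["moment"])
hit=bot.servo_line([699.0,-63.0,234],speed=30,until_force=25)
s=bot.read_state(); print(hit,s["ee_pos"],s["ft_force"],s["grip_width"],s["clock"])
p=np.array(s["ee_pos"])
hit=bot.servo_line(p-[0,0,16],speed=20,until_force=14)
s=bot.read_state(); print("lock test",hit,s["ee_pos"],s["ft_force"])
im,P=cloud("side"); cv2.imwrite("pics/s7.png",cv2.resize(im[120:250,190:320],None,fx=4.5,fy=4.5))
E
```

```text
[-1.36360988e-01  6.91551415e-01  1.08658020e+00 -4.44089210e-16
  1.36346104e+00  1.78524652e+00] [-1.43470869e-01  6.55895126e-01  1.00178989e+00 -4.44089210e-16
  1.48390763e+00  1.77813664e+00]
14.58049428086534 [698.66986057 -58.75656744 168.40128718] [1.21291562 1.45320319 2.40033427]
straight [698.74757609 -63.04132198 168.82660534] [-0.26886499  0.2368724  -3.21769581] [-0.00338562 -0.01290614  0.00024296]
True [698.34854282 -62.62796579 222.97208019] [ 0.17848907 -0.87234275 -3.43079321] 14.1312104288459 69.3583
lock test True [698.43388892 -62.16894484 213.28884701] [-1.79736311  2.04539585  5.0483863 ]
```

View pics/s7.png

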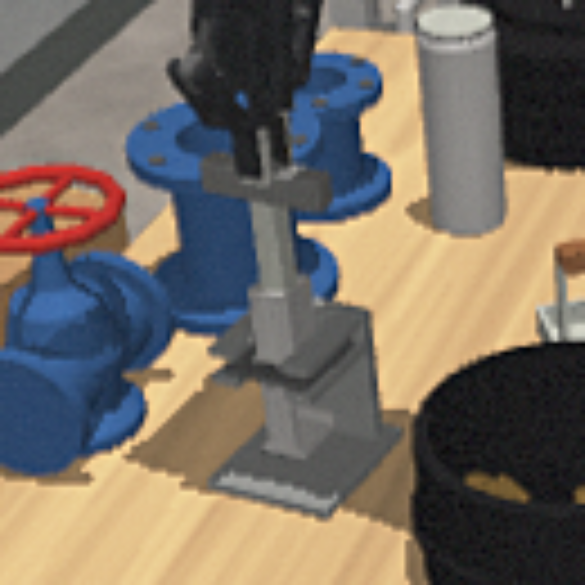

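The T is drawn out with the rod exposed above the sleeve. I'll pull once more firmly to be sure of the click, then repeat the push-back test.

```bash
python3 - <<'E'
from h import *
p=np.array(bot.read_state()["ee_pos"])
hit=bot.servo_line([698.7,-63,232],speed=30,until_force=45)
s=bot.read_state(); print(hit,s["ee_pos"],s["ft_force"],s["grip_width"])
p=np.array(s["ee_pos"]); 
hit=bot.servo_line([698.7,-63,208],speed=15,until_force=None if 0 else 22)
s=bot.read_state(); print(hit,s["ee_pos"],s["ft_force"],s["grip_width"])
z=s["ee_pos"][2]
bot.servo_line([698.7,-63,z+5],speed=20); s=bot.read_state(); print(s["ee_pos"],s["ft_force"])
imw,P=cloud("wrist"); im,Ps=cloud("side")
# heights from side: T top, sleeve top, flange
q=Ps.reshape(-1,3); k=(abs(q[:,0]-699)<50)&(abs(q[:,1]+63)<30); print(np.histogram(q[k][:,2],bins=range(20,250,6)))
E
```

```text
True [696.79491102 -61.78696904 223.12131548] [ 0.83722103  0.58541599 -2.68864176] 14.537884607982964
True [698.5519164  -62.150731   213.58823995] [-1.45185769  1.2692309   5.70642188] 14.740329057109916
[698.62429516 -63.04934607 218.25678473] [ 0.10617603  0.41973234 -3.42307424]
(array([ 11,  22,  82,  34,  25,  29,  21,  21,  12,  19,  67,  15,  56,
        87, 114,  29,  25,  27,  25,  26,  39,  27,  15,  18,  10,  15,
        20,  17,  16,  12,  15,  48,  55,  59,  87,  24,  26,  29]), array([ 20,  26,  32,  38,  44,  50,  56,  62,  68,  74,  80,  86,  92,
        98, 104, 110, 116, 122, 128, 134, 140, 146, 152, 158, 164, 170,
       176, 182, 188, 194, 200, 206, 212, 218, 224, 230, 236, 242, 248]))
```

The lock holds: the push test stops hard at 213.6 twice. Now slide out, go to the cover, hook it and lift.

```bash
cat >> h.py <<'E'
OFF=188.6
LOOP=np.array([505.4,283.3]); LX=np.radians(-10.2); lx=np.array([np.cos(LX),np.sin(LX)])
SX=np.radians(80.4); out=np.array([np.cos(SX),np.sin(SX)])
E
python3 - <<'E'
from h import *
bot.move_gripper(0,110)
s0=np.array([698.7,-63.0]); 
bot.servo_line([*(s0+110*out),218.3],speed=60)
s=bot.read_state(); print(s["ee_pos"],s["ft_force"],s["grip_width"])
bot.servo_line([*(s0+130*out),380],speed=150)
qc=quat(down(LX+np.pi/2)); a=LOOP-80*lx
print(bot.ik([*a,232],qc))
bot.servo_line([480,200,400],qc,speed=150)
bot.servo_line([*a,380],speed=150)
bot.servo_line([*a,43+OFF],speed=120)
s=bot.read_state(); print(s["ee_pos"],s["ft_force"],s["clock"],s["joint_positions"])
im,P=cloud("side"); imw,_=cloud("wrist")
cv2.imwrite("pics/s8.png",np.hstack([cv2.resize(im[200:370,210:350],(400,486)),cv2.resize(imw,(400,250)).copy() if 0 else cv2.resize(imw[:400,120:520],(400,486))]))
np.save("s8.npy",P)
E
```

```text
[717.04544353  45.173755   218.35810541] [ 0.11192774 -0.06206221 -2.95491511] 13.425751216027933
[ 5.38412568e-01  2.30291122e-01  1.60010759e+00 -4.44089210e-16
  1.31119394e+00  7.16436152e-01]
[426.89466065 297.58720707 232.28548712] [ 0.08064949  1.07900876 -2.73793887] 79.475 [5.38381581e-01 2.29986276e-01 1.59980631e+00 5.75822375e-06
 1.31062678e+00 7.16424448e-01]
```

View pics/s8.png

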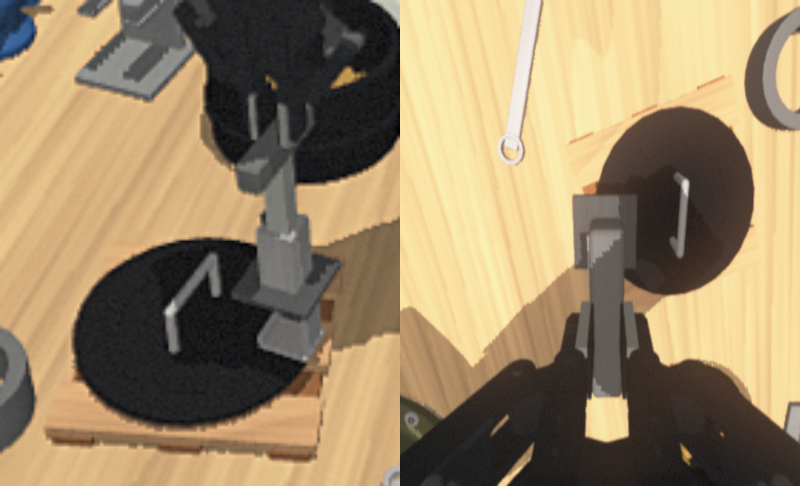

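The jaw stands just in front of the loop in line with it. A quick check of flange level and position, then I move in.

```bash
python3 - <<'E'
from h import *
P=np.load("s8.npy").reshape(-1,3); a=LOOP-80*lx
ey=np.array([-lx[1],lx[0]]); d=P[:,:2]-a; X=d@lx; Y=d@ey; Z=P[:,2]
k=(abs(X)<45)&(abs(Y)<45)&(Z>95)&(Z<122)
A=np.c_[X[k],Y[k],np.ones(k.sum())]; 
w=np.ones(k.sum(),bool)
for _ in range(6):
    c,*_r=np.linalg.lstsq(A[w],Z[k][w],rcond=None); w=abs(A@c-Z[k])<2.5
print("flange plane",c,w.sum(),k.sum(), [np.percentile(v[k][w],[1,99]).round(1) for v in(X,Y)])
k=(abs(X-80)<12)&(abs(Y)<45)&(Z>64)&(Z<90); print("bar X,Y,Z",np.median(X[k]),np.percentile(Y[k],[1,99]),np.median(Z[k]),k.sum())
k=(abs(X)<25)&(abs(Y)<25)&(Z<60)&(Z>36); print("jaw",np.percentile(X[k],[2,98]),np.percentile(Y[k],[2,98]),np.percentile(Z[k],[1,99]),k.sum())
E
```

```text
flange plane [-1.60987509e-02  4.29653064e-03  1.09851317e+02] 360 477 [array([-31. ,  28.5]), array([-25.2,  36.1])]
bar X,Y,Z 80.57075645022385 [-26.85374242  40.36707753] 72.59248619130369 106
jaw [-21.6248539   18.12445209] [-9.91843472 20.44527625] [44.04733168 58.71383742] 228
```

```bash
python3 - <<'E'
from h import *
hit=bot.servo_line([*(LOOP+0*lx),43+OFF],speed=50,until_force=10)
s=bot.read_state(); print(hit,s["ee_pos"],s["ft_force"])
if hit: raise SystemExit
bot.servo_line([*LOOP,61+OFF+15],speed=25)
s=bot.read_state(); print(s["ee_pos"],s["ft_force"],s["moment"])
bot.servo_line([*LOOP,61+OFF+130],speed=60); bot.dwell(.4)
s=bot.read_state(); print(s["ee_pos"],s["ft_force"],s["moment"],s["clock"])
im,P=cloud("side"); np.save("s9.npy",P); im2,P2=cloud("top")
cv2.imwrite("pics/s9.png",np.hstack([cv2.resize(im[130:330,180:380],(400,400)),cv2.resize(im2[100:260,140:300],(400,400))]))
E
```

```text
False [505.23705772 283.36702462 231.65864325] [-0.03548692  0.9293575  -3.47417528]
[505.33748475 283.27269666 264.42094786] [-0.14569629 -0.185136   -6.85844133] [-0.04620513  0.01533943 -0.03698353]
[505.40424602 283.28543681 379.57515284] [-0.19074643 -0.31769545 -6.17046914] [-0.0084743   0.02367368 -0.08428195] 85.2583
```

View pics/s9.png

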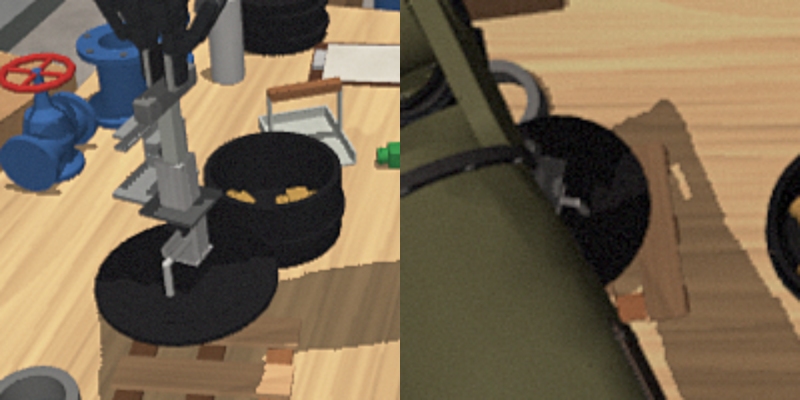

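The cover hangs level from the lifter. I'll fit its disc to find its centre relative to the TCP.

```bash
cat > fit.py <<'E'
from h import *
def cover(P,tcp,zt):
    q=P.reshape(-1,3); d=q-np.array([*tcp,zt]); k=(np.hypot(d[:,0],d[:,1])<112)&(abs(d[:,2])<14); d=d[k]
    w=np.ones(len(d),bool)
    for _ in range(8):
        A=np.c_[d[:,:2],np.ones(len(d))]; c,*_=np.linalg.lstsq(A[w],d[w][:,2],rcond=None); w=abs(A@c-d[:,2])<3
    e=d[w][:,:2]
    # robust circle with known radius 95: maximize outer boundary: use hull
    h=cv2.convexHull(e.astype(np.float32))[:,0]
    from scipy.optimize import least_squares
    r=least_squares(lambda p:np.hypot(*(h-p).T)-94.5,[0,0],loss="soft_l1",f_scale=2)
    return c,w.sum(),r.x,np.abs(r.fun).mean()
E
python3 - <<'E'
from fit import *
print(cover(np.load("s9.npy"),LOOP,162))
P=np.load("top6.npy"); k=(P[...,2]>96)&(P[...,2]<106)&(np.hypot(P[...,0]-501,P[...,1]+13)<110)
print(cv2.minEnclosingCircle(P[k][:,:2].astype(np.float32)))
S=np.load("side0.npy"); k=(S[...,2]>94)&(S[...,2]<106)&(np.hypot(S[...,0]-501,S[...,1]+13)<110)
print(cv2.minEnclosingCircle(S[k][:,:2].astype(np.float32)))
E
```

```text
(array([-0.00102279, -0.00221497, -0.33500093]), np.int64(3886), array([2.26457636, 5.09378137]), np.float64(0.6244167150352199))
((500.68182373046875, -12.608231544494629), 92.05194091796875)
((503.8123779296875, -9.161887168884277), 94.6606216430664)
```

```bash
python3 - <<'E'
from fit import *
t=np.array([501.2,-13.5])
bot.servo_line([*LOOP,395],speed=60)
bot.servo_line([*t,395],speed=110); bot.dwell(.4)
bot.servo_line([*t,345],speed=60)
im,P=cloud("side"); print(cover(P,t,345-OFF+5+4-54+16))
bot.servo_line([*t,330],speed=30)
bot.servo_line([*t,310],speed=25); bot.dwell(.3)
s=bot.read_state(); print(s["ee_pos"],s["ft_force"],s["clock"])
im,P=cloud("side"); print(cover(P,t,110))
cv2.imwrite("pics/s10.png",cv2.resize(im[120:280,200:400],(800,600)))
E
```

```text
(array([-2.16357795e-03, -7.00622612e-04, -2.45665251e+00]), np.int64(1980), array([2.23928791, 6.07182869]), np.float64(0.8321295070905514))
[501.21796688 -13.51249163 310.06261774] [ 0.95445074  0.22391501 -3.69896874] 91.95
(array([-1.27602647e-04, -2.70508462e-04, -2.30950209e-01]), np.int64(1932), array([1.87504238, 5.77384616]), np.float64(0.9521607011682517))
```

View pics/s10.png

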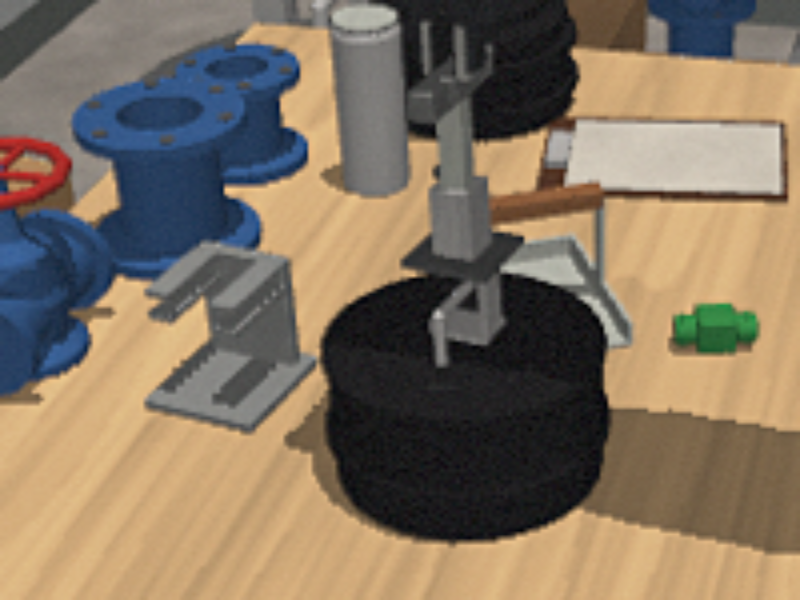

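The cover is seated level (top at 110 mm) and centred. Next I retract the jaw, go up and take the lifter back to the stand mouth.

```bash
python3 - <<'E'
from fit import *
t=np.array([501.2,-13.5])
hit=bot.servo_line([*(t-85*lx),310],speed=50,until_force=8); print(hit)
if hit: raise SystemExit
bot.servo_line([*(t-85*lx),400],speed=120)
im,P=cloud("side"); print(cover(P,t,110))
s0=np.array([698.7,-63.0]); q=quat(down(np.radians(-9.6)))
bot.servo_line([560,90,400],speed=150)
bot.servo_line([*(s0+120*out),360],q,speed=110)
bot.servo_line([*(s0+115*out),218.3],speed=100)
s=bot.read_state(); print(s["ee_pos"],s["ft_force"],s["moment"],s["clock"])
im,P=cloud("side"); np.save("s11.npy",P); cv2.imwrite("pics/s11.png",cv2.resize(im[130:270,190:330],(560,560)))
# lifter tilt / flange vs fork slot
ey=np.array([-out[1],out[0]]); q_=P.reshape(-1,3); d=q_[:,:2]-s0; X=d@out; Y=d@ey; Z=q_[:,2]
k=(abs(X-115)<45)&(abs(Y)<45)&(Z>84)&(Z<104); A=np.c_[X[k]-115,Y[k],np.ones(k.sum())]; w=np.ones(k.sum(),bool)
for _ in range(6):
    c,*_r=np.linalg.lstsq(A[w],Z[k][w],rcond=None); w=abs(A@c-Z[k])<2.5
print("flange",c,w.sum(),[np.percentile(v[k][w],[1,99]).round(1) for v in(X,Y)])
k=(X>20)&(X<45)&(abs(Y)<60)&(Z>101)&(Z<110); y=np.sort(Y[k]); print("prongs Y hist",np.histogram(y,bins=range(-48,52,4)))
E
```

```text
False
(array([ 0.00078778,  0.00044182, -0.26301317]), np.int64(2103), array([1.75764192, 5.40649004]), np.float64(1.0163029530228187))
[718.06241515  50.42584742 219.01554197] [-0.14236367 -0.32479243 -2.04048886] [ 0.01215396 -0.03299606 -0.03270892] 99.3417
flange [2.69219004e-02 2.49573930e-03 9.33040188e+01] 181 [array([ 91.4, 151.2]), array([-31.4,  29.2])]
prongs Y hist (array([0, 0, 3, 7, 8, 7, 6, 4, 0, 0, 0, 0, 0, 0, 0, 2, 7, 6, 5, 7, 2, 1,
       0, 0]), array([-48, -44, -40, -36, -32, -28, -24, -20, -16, -12,  -8,  -4,   0,
         4,   8,  12,  16,  20,  24,  28,  32,  36,  40,  44,  48]))
```

View pics/s11.png

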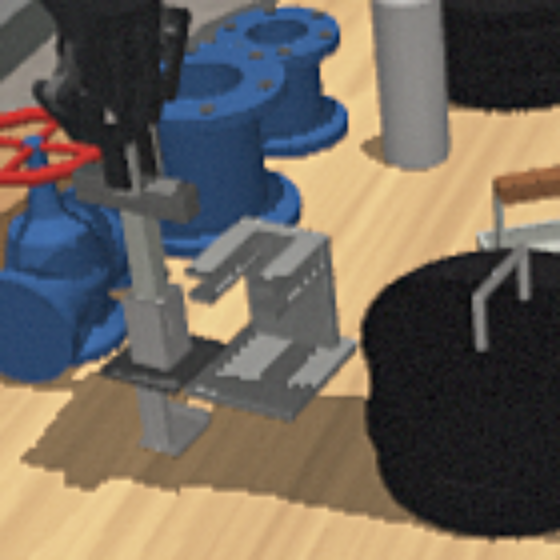

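The cover is free and seated, and the flange lines up with the slot (−1 vs −2 mm). Sliding in and lowering.

```bash
python3 - <<'E'
from h import *
s0=np.array([698.7,-63.0]); 
hit=bot.servo_line([*(s0+0*out),218.8],speed=40,until_force=8)
s=bot.read_state(); print(hit,s["ee_pos"],s["ft_force"])
if hit: raise SystemExit
hit=bot.servo_line([*s0,209],speed=12,until_force=6)
s=bot.read_state(); print(hit,s["ee_pos"],s["ft_force"],s["moment"],s["clock"])
bot.move_gripper(34); bot.dwell(.3); p=np.array(bot.read_state()["ee_pos"]); print(bot.read_state()["ft_force"])
bot.servo_line(p+[0,0,110],speed=60)
bot.move_to([420,150,400],quat(down(np.radians(80)))); bot.dwell(.3)
im,P=cloud("top"); im3,P3=cloud("side")
cv2.imwrite("pics/end.png",np.hstack([cv2.resize(im[70:270,290:450],(400,500)),cv2.resize(im3[120:280,190:320],(400,500))]))
m=(P[...,2]>200)&(P[...,2]<240)&(abs(P[...,0]-690)<80)&(abs(P[...,1]+64)<70);b=P[m]
print("T",cv2.minAreaRect(b[:,:2].astype(np.float32)),len(b),np.median(b[:,2]))
from fit import cover
print(cover(P3,[501.2,-13.5],110), bot.read_state()["clock"])
E
```

```text
False [698.72443457 -62.88843405 218.79921917] [-0.36061017  0.09628926 -3.8555125 ]
True [698.73648529 -62.74089833 215.88854278] [-0.29712046  1.58545897  5.17142994] [ 0.17459483  0.05721283 -0.0502567 ] 102.8417
[ 0.13165899  0.16971188 -0.6515153 ]
T ((698.7963256835938, -61.79031753540039), (17.786861419677734, 84.147216796875), 80.81522369384766) 260 222.26340401431793
(array([-0.00064279,  0.00127886, -0.2622468 ]), np.int64(2096), array([1.95313288, 5.94020495]), np.float64(1.0025196049725074)) 107.2
```

View pics/end.png

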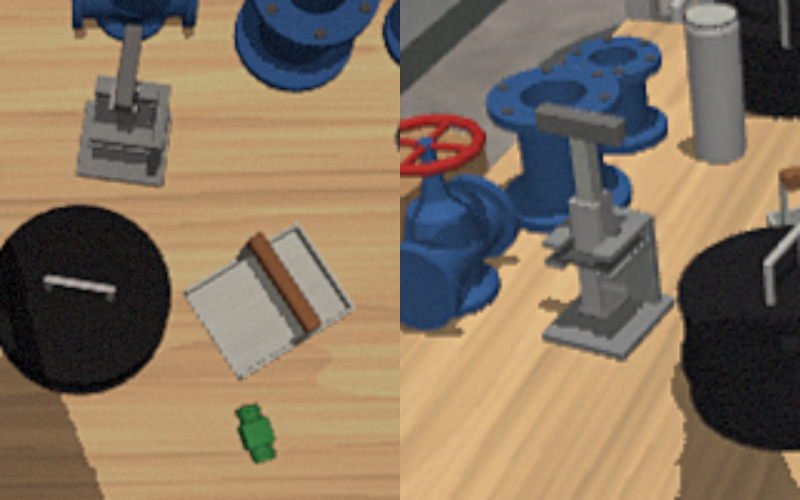

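The lifter hangs upright in the stand, with the T 47.5 mm above its pushed-in height. The cover is seated, and the tray is flat and empty.

```bash
python3 -c "
from rig import bot
print(bot.finish_job())"
```

```text
the job is handed in; nothing more can be done
None
```

I handed the job in at about 107 s on the robot's clock, with no verdict returned: all four brass valves are in the chamber under the seated cover, the lifter hangs locked out in its stand, and the tray lies flat and empty. Along the way the tray bumped the hanging lifter once and was regripped, but the gripper never touched the cover.

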